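# Take the LED insert out of a signal head

### The arm

A 7-joint arm with a two-finger parallel gripper is mounted at the origin on the work surface. World frame = base frame: x ahead of the robot, y to its left, z up, the work surface at z = 0. Lengths are in m, angles in rad, forces in N, time in s.
With the tool pointing down it reaches from about 0.4 to 0.85 m from the base axis. Payload 10.4 kg.
Tool frame: the origin (TCP) lies between the finger pads; the fingertips stand 8 mm ahead of it and the grasp point (between the pads) lies 11 mm behind it; z points along the fingers, x is the direction in which the jaws open and shut, and the axes are right-handed (so a half turn about z gives the same grasp; the last joint's range is limited). The gripper opens to 87 mm and grips with 3 to 60 N. Pads are 19 mm wide; open, the fingers measure 117 mm over their backs; the gripper's body (75 mm by 190 mm) begins 51 mm behind the grasp point.
Start: joints at [-1.21, 0.332, -0.065, 1.46, 0.022, 1.35, -0.088], TCP at [0.234, 0.58, 0.231] pointing down, gripper open.
Joint ranges: [-2.6, 2.6], [-0.5, 2.12], [-1.47, 1.34], [0.16, 2.42], [-1.27, 4.41], [0.06, 2.06], [-2.6, 2.6]. Speed limits (rad/s): [2.22, 2.22, 2.79, 2.79, 3.14, 3.14, 3.14].

### API

Orientations are given as a unit quaternion [x, y, z, w].
In Python, from bench import r, viewer gives the robot as it stands.
- The arm moves only by the tool apply_moves, never from a script. Its argument "increments" is a list of rows, each an object with "grip": the closure in counts, from 0 (fully open) to 255 (shut); "xyz": the shift along the tool's x, y, z in mm, a list of three; "rotation": the turn, a rotation vector about the tool's x, y, z in degrees, a list of three. A call has 1 to 5 rows; each row is the pose to reach, as a shift and turn from the pose measured when the call began, along the tool's axes at that moment; what a row does not reach only later rows make up. A row lasts 1/8 s, in which the tool goes at most 62.5 mm and 10.7 degrees, less where a joint would pass 70% of its speed; a pose out of reach is approached as far as the arm can. A call with a gripper value outside its range is refused whole. The fingers move at their own pace and stop on an object; "squeeze" is the grip in N (left out, the last holds). Time passes only in rows, so rows that repeat a pose let the fingers close. It gives the time, the measured TCP pose, the force and the opening at its end, in the units of the state.
- r.read_state(): the state, without advancing time (a new reading comes with each control period).
- viewer.camera(name): name is "side" or "top"; returns a dict with "img" (400x640x3 uint8, blue, green, red), "range_z" (400x640 float32, m along the optical axis (not along the pixel's ray), 0 where there is no reading), "vertical_fov" (degrees; the focal length in pixels is half the picture's height over the tangent of half this angle, whatever the lens; pixels are square), "cx", "cy" (the principal point, pixels), "D" ([k1, k2, p1, p2, k3] as OpenCV has them; the pictures are not rectified), "rvec" (rotation vector, rad) and "tvec" (3), from world to camera coordinates, as OpenCV has them. Camera axes: x right, y down, z forward; pixel columns grow to the right and rows downward; lengths in m; the calibration is good to about 2 mm. A picture is of the moment at which its call begins.
- r.close_job(): hands the job in, once; it reports no verdict.
The state is a dict: "time": time; "joint_positions": joint angles; "joint_vel": joint speeds; "joint_torque": joint torques, N m; "ee_pos": TCP position; "eef_rot": TCP orientation; "ft_force": force on the tool from outside, world axes, zero at the start; "torque": the same for the moment, N m; "width": finger opening in m.
Only numpy, scipy, OpenCV 4.12 (cv2) and the standard library are available. Lean on these libraries where they do the work, as an engineer would, in place of code of your own. Each camera call takes 0.05 s, during which the arm holds its last target.

### The job

Press the release catch of the signal head fully down, twist the LED insert that is fitted in it counter-clockwise (seen from above), up to a quarter turn, until you feel its end stop, lift it off and set it down upright in the middle of the low black tray without dropping it. Never force anything: the bayonet breaks at about 25 N and the catch at 40 N, and the insert lifts freely only with its lugs clear, just short of that stop. Leave the spare insert and everything else on the bench where they are.

Things in the scene. Friction and masses are not known exactly. Their poses are not given: they have to be found in the camera images.
- insert_grip (a point): LED insert fitted in the signal head, grey plastic, 0.15 to 0.31 kg. On top it has an upright finger bar, 50 mm long (its own x), 16 mm thick (its own y), from its flange (22 mm above its underside) up to 52 mm. This point: on the insert's axis in the bar, 40 mm above the underside, 12 mm below the bar's top. z is up. As fitted, its x axis is that of the head.
- insert_flange (a point): The insert's round flange, 88 mm across, 5 mm thick; the point is on the axis at its top face. A latch ear 12 mm wide sticks out of the flange along the insert's -x, to 62 mm from the axis.
- insert_foot (a point): Centre of the insert's underside; round body 60 mm across. Two bayonet lugs 2 to 7 mm above it stick out along its +y and -y to 38 mm from the axis. A spring plate pushes it up by 7 N (turning needs 0.05 to 0.25 N m) and follows it for 4 mm: in a free lift the load on the hand changes by up to 11 N (spring gone, weight taken), while a held one stops within 3 mm.
- head_seat (a point): Signal head: fixed black housing, 240 mm (its x) by 180 mm (its y) by 50 mm high, lying on its face. This point is on the bayonet's axis, on top of the housing, 3 mm below the fitted insert's underside. z is up; -x points to the release catch. With the catch down the insert turns counter-clockwise from above (positive yaw).
- ring_top (a point): Axis at the top of the metal bayonet ring, 92 mm outside, 15 mm high, bore 65 mm (2.5 mm play round the insert's body). A hard end stop comes after 52 to 90 degrees of turn, unseen and different on each head: feel for it. Lugs are clear of the ledges only in the last 5 degrees: back off 2 to 3 from the stop, then lift. It breaks at 25 N; the stop meets one lug, 35 mm off the axis.
- catch_top (a point): Top centre of the release catch's round grey cap, 22 mm across, 95 mm from the bayonet's axis along the head's -x, 32 mm above the housing top when up. It is pressed straight down.
- catch (a joint): How far the catch is pressed (m): 0 up, 0.010 fully down. It moves against about 4 N, stays where it is left, and blocks the insert's ear until 8 mm down (the insert then turns only 2 degrees). 10 N on its bottom stop is plenty; it breaks at 40 N.
- tray_floor (a point): Black square tray, 180 by 180 mm, fixed, padded floor 8 mm above the table, rim 15 mm high. This point is the centre of the floor's top face; z is up. The insert's flange, standing on the floor, is above the rim.
- spare: A spare insert of the same shape, standing upright on the bench on the other side of the head from the tray. Leave it. Origin at the centre of its underside.
- mug: Blue mug, 80 mm across, 95 mm high. Leave it. Origin at its underside.
- washbottle: White bottle, 56 mm across, 150 mm high. Leave it. Origin at its underside.
- meter: Hand-held meter, 150 by 78 by 36 mm, lying flat. Leave it. Origin at its underside.
- jar: Small jar, 52 mm across, 60 mm high. Leave it. Origin at its underside.
- screwdriver: Screwdriver lying on the bench, nearer the robot than the head, to its right. Leave it.
- wrench: Wrench lying on the bench, nearer the robot than the head, to its left. Leave it.
Not all that is in view belongs to the job. Leave any orange or purple look-alike of the part that bears insert_grip alone.

How it is judged:
By the outcome, as a careful person would: the job done as asked, in the order asked, and still so for the second after the job is handed in, with the robot touching nothing.
It also fails if it takes over 70 s, if anything falls off the work surface, if the arm or the gripper's body presses on something with over 40 N, if the wrist force passes 120 N, or if a joint passes its speed limit or range.

## Working session

There is one attempt and no reset: what is moved stays moved. The work goes in short steps, Python scripts to look and compute and a tool call to move; the robot and the scene stay as the last step left them, time stands still between calls to the robot, and variables do not carry over. Pictures are saved under pics/ and viewed, and the job is handed in when it is done.

Besides the shell and the picture viewer there is one more tool, called after ">>>" as a command line: name --argument value ..., lists and objects as JSON in quotes. apply_moves: Moves the arm, as the interface text tells. Its arguments: {"type":"object","properties":{"increments":{"type":"array","items":{"type":"object","properties":{"grip":{"type":"number"},"xyz":{"type":"array","items":{"type":"number"}},"rotation":{"type":"array","items":{"type":"number"}}}}},"squeeze":{"type":"number"}},"required":["increments"]}

```bash
ls; mkdir -p pics
cat > h.py <<'E'
import numpy as np, cv2, pickle
def K(c):
    f=200/np.tan(np.radians(c["vertical_fov"])/2)
    return np.array([[f,0,c["cx"]],[0,f,c["cy"]],[0,0,1.]])
def RT(c):
    R=cv2.Rodrigues(np.array(c["rvec"],float))[0]; return R,np.array(c["tvec"],float).reshape(3)
def ray(c,uv):
    p=cv2.undistortPoints(np.array(uv,float).reshape(-1,1,2),K(c),np.array(c["D"],float)).reshape(-1,2)
    R,t=RT(c); d=np.c_[p,np.ones(len(p))]@R; return -R.T@t,d
def plane(c,uv,z):
    o,d=ray(c,uv); return o+d*((z-o[2])/d[:,2])[:,None]
def depth(c,uv):
    o,d=ray(c,uv); u=np.array(uv).round().astype(int).reshape(-1,2)
    return o+d*c["range_z"][u[:,1],u[:,0]][:,None]
def cloud(c):
    v,u=np.mgrid[0:400,0:640]; uv=np.c_[u.ravel(),v.ravel()]
    P=depth(c,uv); P[c["range_z"].ravel()==0]=np.nan
    return P.reshape(400,640,3)
def proj(c,P):
    return cv2.projectPoints(np.array(P,float).reshape(-1,1,3),np.array(c["rvec"],float),np.array(c["tvec"],float),K(c),np.array(c["D"],float))[0].reshape(-1,2)
E
python3 - <<'E'
from bench import r,viewer
import cv2,pickle
s=r.read_state();print(s)
for n in("top","side"):
    c=viewer.camera(n);pickle.dump(c,open(n+"0.pkl","wb"));cv2.imwrite(f"pics/{n}0.png",c["img"])
    print({k:v for k,v in c.items() if k not in("img","range_z")})
E
```

```text
pics
{'time': 0.0, 'joint_positions': array([-1.20957753,  0.33283879, -0.0647073 ,  1.4609463 ,  0.02158739,
        1.34984662, -0.08853568]), 'joint_vel': array([-0.00022987, -0.00072023, -0.00052972, -0.00149289, -0.00039533,
        0.00109394,  0.00027194]), 'joint_torque': array([ 7.13348090e-04, -6.23255396e+01,  2.51320977e-02, -3.89902210e+01,
       -6.13814872e-02,  3.96105624e-02,  1.40867296e-04]), 'ee_pos': array([0.23390083, 0.57919319, 0.2297722 ]), 'eef_rot': array([ 8.28997353e-01,  5.59252123e-01, -5.43771962e-04,  3.94969974e-04]), 'ft_force': array([-0.57177991, -0.73359773, -0.86443396]), 'torque': array([ 0.01555494, -0.02600305, -0.0508242 ]), 'width': 0.08695177954727525}
{'vertical_fov': 45.11194094272254, 'cx': 319.30345593701566, 'cy': 196.63737870462057, 'D': array([0.04846646, 0.        , 0.        , 0.        , 0.        ]), 'rvec': array([ 2.20394312, -2.14389882,  0.08461721]), 'tvec': array([-0.00531053,  0.52632842,  1.46933031])}
{'vertical_fov': 53.52712906926196, 'cx': 318.12495091019827, 'cy': 197.72148805750948, 'D': array([0.01754207, 0.        , 0.        , 0.        , 0.        ]), 'rvec': array([ 2.35652392, -0.73750769,  0.28014132]), 'tvec': array([-0.43166982,  0.28132977,  0.88044281])}
```

View pics/top0.png

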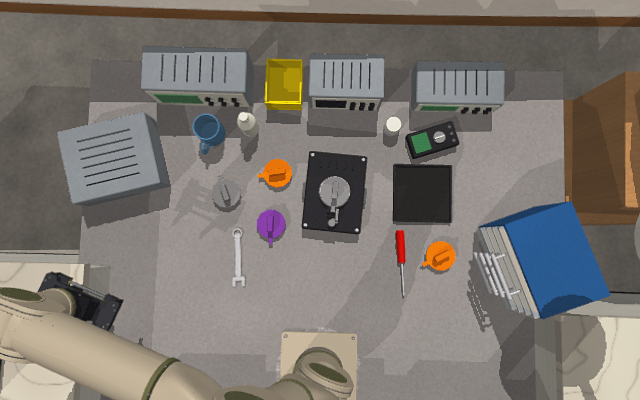

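View pics/side0.png

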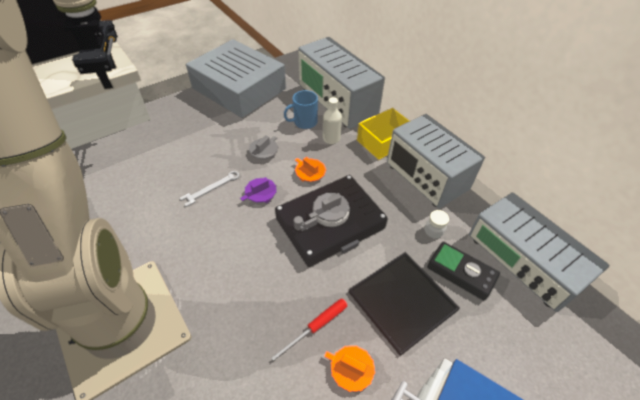

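The top view shows the head at about (335,193) with the grey insert fitted and the catch near (332,222), towards the robot. The tray is at (422,194). The grey insert at (227,195), left of the head and opposite the tray, is the spare. The orange ones at (277,173) and (440,256) and the purple one at (270,225) are look-alikes. The target is the grey insert in the housing, and I'll confirm that in an enlarged crop.

Run:
```python
import pickle,cv2,numpy as np
from h import *
t=pickle.load(open("top0.pkl","rb"));s=pickle.load(open("side0.pkl","rb"))
a=cv2.resize(t["img"][145:245,285:385],None,fx=5,fy=5,interpolation=cv2.INTER_CUBIC)
b=cv2.resize(s["img"][170:270,270:390],None,fx=2.5,fy=2.5,interpolation=cv2.INTER_CUBIC)
o=np.zeros((500,800,3),np.uint8);o[:,:500]=a;o[:250,500:]=b
cv2.imwrite("pics/crop0.png",o)
P=cloud(t)
np.set_printoptions(precision=4,suppress=True)
for v in range(150,240,4): print(v,[ "%.3f"%P[v,u,2] for u in range(300,376,5)])
print(P[193,335],P[222,332],P[194,422])
```

```text
150 ['0.002', '-0.007', '-0.000', '-0.006', '0.001', '0.001', '0.001', '0.003', '-0.001', '-0.000', '0.005', '0.001', '-0.005', '-0.000', '-0.006', '0.001']
154 ['-0.006', '-0.002', '0.051', '0.048', '0.054', '0.051', '0.052', '0.050', '0.045', '0.047', '0.001', '-0.001', '-0.005', '0.001', '0.000', '-0.002']
158 ['0.001', '-0.003', '0.049', '0.047', '0.044', '0.049', '0.056', '0.046', '0.044', '0.047', '0.052', '0.052', '0.051', '0.054', '0.001', '-0.005']
162 ['0.001', '-0.001', '0.053', '0.052', '0.054', '0.048', '0.052', '0.055', '0.049', '0.050', '0.050', '0.049', '0.048', '0.050', '0.004', '0.007']
166 ['-0.002', '0.001', '0.049', '0.051', '0.053', '0.049', '0.053', '0.048', '0.048', '0.047', '0.054', '0.055', '0.050', '0.047', '0.004', '-0.003']
170 ['0.000', '0.004', '0.055', '0.055', '0.050', '0.046', '0.052', '0.045', '0.057', '0.055', '0.054', '0.052', '0.050', '0.044', '-0.002', '0.002']
174 ['-0.003', '0.004', '0.046', '0.047', '0.049', '0.053', '0.054', '0.047', '0.052', '0.048', '0.048', '0.049', '0.048', '0.053', '0.000', '-0.001']
178 ['0.002', '-0.008', '0.050', '0.
[... 1765 characters left out ...]
6']
226 ['-0.006', '0.048', '0.053', '0.047', '0.047', '0.058', '0.054', '0.045', '0.044', '0.049', '0.054', '0.056', '0.045', '-0.000', '0.003', '-0.005']
230 ['-0.002', '-0.004', '0.004', '0.001', '0.005', '0.042', '0.043', '0.062', '0.051', '0.052', '0.046', '0.053', '0.050', '-0.000', '-0.004', '0.002']
234 ['0.003', '0.002', '-0.001', '-0.005', '-0.006', '-0.001', '0.006', '0.005', '-0.001', '-0.006', '-0.003', '0.002', '-0.002', '0.000', '-0.002', '0.004']
238 ['-0.002', '-0.002', '0.003', '0.002', '-0.001', '0.002', '0.001', '-0.002', '0.003', '0.007', '0.001', '0.002', '-0.004', '0.004', '-0.001', '-0.002']
[ 0.531  -0.0371  0.1068] [ 0.4468 -0.0309  0.0838] [ 0.5443 -0.3101  0.0103]
```

View pics/crop0.png

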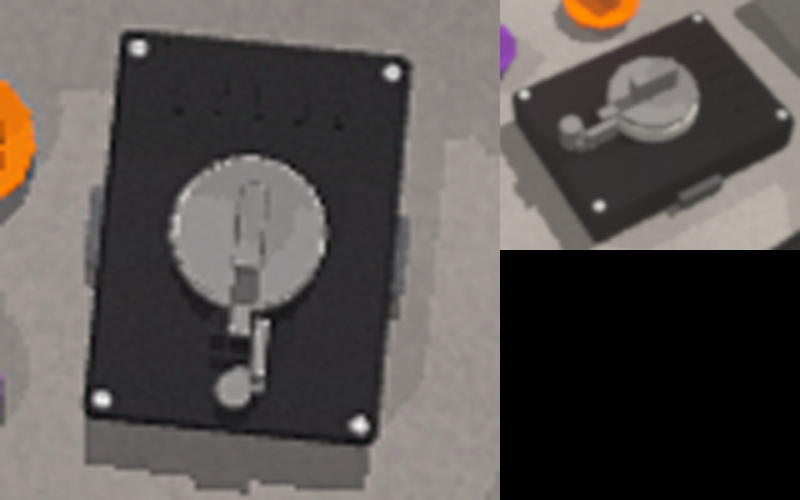

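The crop confirms the target: a grey insert in the black housing with its ear pointing at the catch. In the full picture the bar is at about (335,190) and the cap at about (331,222). Next I'll measure its position.

```bash
cat > m.py <<'E'
import pickle,cv2,numpy as np
from h import *
np.set_printoptions(precision=4,suppress=True)
t=pickle.load(open("top0.pkl","rb"));s=pickle.load(open("side0.pkl","rb"))
def meas(c,x0,x1,y0,y1,nm):
    im=c["img"]; P=cloud(c)
    sat=im.max(2).astype(int)-im.min(2)
    def blob(m):
        n,l,st,ce=cv2.connectedComponentsWithStats(m.astype(np.uint8));
        return l==1+np.argmax(st[1:,4])
    roi=np.zeros((400,640),bool);roi[y0:y1,x0:x1]=1
    # housing top
    h=roi&(abs(P[...,2]-.05)<.012)&(im.max(2)<90); q=P[h]; 
    # top outline
    uv=np.argwhere(blob(h|(roi&(P[...,2]>.04))))[:,::-1]
    W=plane(c,uv,.05)[:,:2].astype(np.float32)
    rc=cv2.minAreaRect(W); print(nm,"housing rect",rc)
    # flange: grey pixels connected, height .062-.09
    g=roi&(im.min(2)>95)&(sat<40)&(P[...,2]>.06)&(P[...,2]<.095)
    for i,(n,l,st,ce) in enumerate([cv2.connectedComponentsWithStats(g.astype(np.uint8))]):
        for k in range(1,n):
            if st[k,4]>15: print("  comp",st[k],ce[k],plane(c,[ce[k]],.082))
    P2=P[roi]; bar=P2[(P2[:,2]>.094)&(P2[:,2]<.115)]
    bm=roi&(P[...,2]>.094)
    b=plane(c,np.argwhere(bm)[:,::-1],.105)[:,:2]
    print("  bar",b.mean(0),cv2.minAreaRect(b.astype(np.float32)),len(b))
meas(t,295,375,145,242,"top")
meas(s,265,395,165,270,"side")
# housing screws (bright dots) in top
im=t["img"];P=cloud(t)
roi=np.zeros((400,640),bool);roi[148:240,298:375]=1
m=roi&(im.min(2)>110)&(P[...,2]>.042)&(P[...,2]<.06)
n,l,st,ce=cv2.connectedComponentsWithStats(m.astype(np.uint8))
for k in range(1,n):
    if st[k,4]>3: print("dot",st[k],ce[k],plane(t,[ce[k]],.051))
# tray
for c,nm,(x0,x1,y0,y1) in((t,"top",(380,465,155,232)),(s,"side",(340,470,245,360))):
    im=c["img"][y0:y1,x0:x1]; m=(im.max(2)<70).astype(np.uint8)
    n,l,st,ce=cv2.connectedComponentsWithStats(m);k=1+np.argmax(st[1:,4])
    uv=np.argwhere(l==k)[:,::-1]+[x0,y0]
    W=plane(c,uv,.015)[:,:2].astype(np.float32);print(nm,"tray",cv2.minAreaRect(W),W.mean(0))
E
python3 m.py
```

```text
top housing rect ((0.5402709245681763, -0.036020420491695404), (0.179205521941185, 0.23886354267597198), 85.87934875488281)
  comp [320 176  30  36 621] [334.2673 191.3623] [[ 0.5382 -0.0354  0.082 ]]
  comp [328 209  11  17  77] [333.5844 218.8571] [[ 0.4563 -0.0354  0.082 ]]
  bar [ 0.5401 -0.0361] ((0.5400791168212891, -0.03604348376393318), (0.015729829668998718, 0.04863712191581726), 85.73774719238281) 92
side housing rect ((0.5378113985061646, -0.04023853689432144), (0.18594224750995636, 0.24185636639595032), 85.6678695678711)
  comp [294 193  56  36 847] [326.0779 212.0567] [[ 0.5155 -0.0491  0.082 ]]
  bar [ 0.5381 -0.0394] ((0.5378730297088623, -0.04024410992860794), (0.02575310692191124, 0.054117877036333084), 84.347412109375) 158
dot [311 153   3   3   9] [312. 154.] [[0.6542 0.035  0.051 ]]
dot [362 158   3   3   9] [363. 159.] [[ 0.6429 -0.1213  0.051 ]]
dot [319 188   1   5   5] [319. 190.] [[0.5441 0.0105 0.051 ]]
dot [304 223   3   4  10] [305.  224.2] [[0.439  0.0499 0.051 ]]
dot [355 228   4   4  11] [356.3636 229.5455] [[ 0.4273 -0.1056  0.051 ]]
top tray ((0.54727703332901, -0.3085104823112488), (0.18014506995677948, 0.17984972894191742), 0.32625988125801086) [ 0.5473 -0.3085]
side tray ((0.5453667044639587, -0.31158894300460815), (0.18390443921089172, 0.1771519035100937), 0.2528580129146576) [ 0.5416 -0.3153]
```

```bash
cat > go.py <<'E'
import numpy as np,sys
from scipy.spatial.transform import Rotation as R
from bench import r
np.set_printoptions(precision=4,suppress=True)
def show(s=None):
    s=s or r.read_state(); Q=R.from_quat(s["eef_rot"]); X=Q.as_matrix()[:,0]
    print("t%.2f"%s["time"],"p",s["ee_pos"],"yaw %.2f"%np.degrees(np.arctan2(X[1],X[0])),"tilt",Q.as_matrix()[:2,2],"F",s["ft_force"],"T",s["torque"],"w %.4f"%s["width"],"q",s["joint_positions"].round(2))
    return s
def inc(p,yaw):
    s=show(); Q=R.from_quat(s["eef_rot"]); y=np.radians(yaw)
    Rt=np.array([[np.cos(y),np.sin(y),0],[np.sin(y),-np.cos(y),0],[0,0,-1.]])
    d=Q.inv().apply(np.array(p)-s["ee_pos"])*1000
    rv=np.degrees((Q.inv()*R.from_matrix(Rt)).as_rotvec())
    print("->",p,yaw,"xyz mm",d.round(1),"rot deg",rv.round(2),"|rot|%.1f"%np.linalg.norm(rv))
E
python3 - <<'E'
import pickle
from h import *
t=pickle.load(open("top0.pkl","rb"));s=pickle.load(open("side0.pkl","rb"))
P=cloud(t)
for v in range(206,230): print(v,(P[v,326:342,2]*1000).round(0).astype(int))
P=cloud(s)
print()
for v in range(208,234,1): print(v,(P[v,290:318,2]*1000).round(0))
print(proj(t,[[.4447,-.0304,.082],[.54,-.036,.105]]),proj(s,[[.4447,-.0304,.082],[.54,-.036,.105]]))
from go import inc
inc([.45,.3,.2],0);inc([.445,-.03,.15],-94)
E
python3 -c "
import cv2
s=cv2.imread('pics/side0.png');cv2.imwrite('pics/c2.png',cv2.resize(s[185:245,275:365],None,fx=8,fy=8,interpolation=cv2.INTER_CUBIC))"
```

```text
206 [51 50 49 46 49 74 75 77 75 79 65 65 57 54 52 48]
207 [51 70 71 74 74 79 77 70 70 51 49 50 54 51 48 52]
208 [47 75 76 70 72 75 76 77 79 54 49 52 48 49 49 49]
209 [49 74 65 74 53 71 76 77 73 56 72 70 77 51 50 51]
210 [45 73 69 71 48 76 77 74 81 51 74 72 76 43 46 46]
211 [45 71 72 75 51 81 69 69 81 48 72 77 70 50 52 52]
212 [50 48 55 49 54 54 53 50 52 50 75 69 71 50 46 51]
213 [51 47 49 47 53 47 53 48 51 47 77 79 69 47 55 48]
214 [53 44 56 55 55 48 52 49 54 48 72 71 54 52 45 47]
215 [48 66 64 64 67 62 64 50 47 51 68 68 53 56 47 47]
216 [46 47 60 63 60 63 55 59 64 61 76 76 50 53 46 49]
217 [49 49 52 51 47 46 54 47 57 80 77 77 52 52 49 53]
218 [48 47 50 51 49 54 67 61 61 66 70 72 50 48 53 54]
219 [50 46 42 50 83 83 76 63 66 73 79 81 58 51 47 49]
220 [55 55 55 83 79 83 81 87 84 67 67 69 53 53 49 50]
221 [57 46 50 79 85 84 81 85 82 60 70 64 47 46 47 49]
222 [48 56 81 83 80 84 84 82 81 76 67 67 45 51 54 57]
223 [43 54 84 79 87 82 80 83 81 50 57 43 50 48 49 47]
224 [48 55 62 79 81 84 85 82 81 47 45 49 51 51 49 44]
225 [51 47 55 82 86 80 81 86 52 51 50 50 49 52 47 47]
226 [54 48 50 50 54 
[... 3242 characters left out ...]
9. 54.
 54. 52. 52. 52. 53. 52. 54. 50. 51. 51.]
[[331.79014786 222.73870251]
 [334.68838735 189.98540145]] [[298.03103794 220.08706789]
 [331.25704589 198.49064056]]
t0.10 p [0.2339 0.5792 0.2299] yaw 68.01 tilt [-0.0004 -0.0012] F [ 0.2376  0.0477 -0.5448] T [0.0006 0.042  0.0502] w 0.0867 q [-1.21  0.33 -0.06  1.46  0.02  1.35 -0.09]
-> [0.45, 0.3, 0.2] 0 xyz mm [-178.   304.9   30.1] rot deg [ 0.05  0.06 68.01] |rot|68.0
t0.10 p [0.2339 0.5792 0.2299] yaw 68.01 tilt [-0.0004 -0.0012] F [ 0.2376  0.0477 -0.5448] T [0.0006 0.042  0.0502] w 0.0867 q [-1.21  0.33 -0.06  1.46  0.02  1.35 -0.09]
-> [0.445, -0.03, 0.15] -94 xyz mm [-485.8  423.8   80.5] rot deg [  0.1    0.01 162.01] |rot|162.0
```

View pics/c2.png

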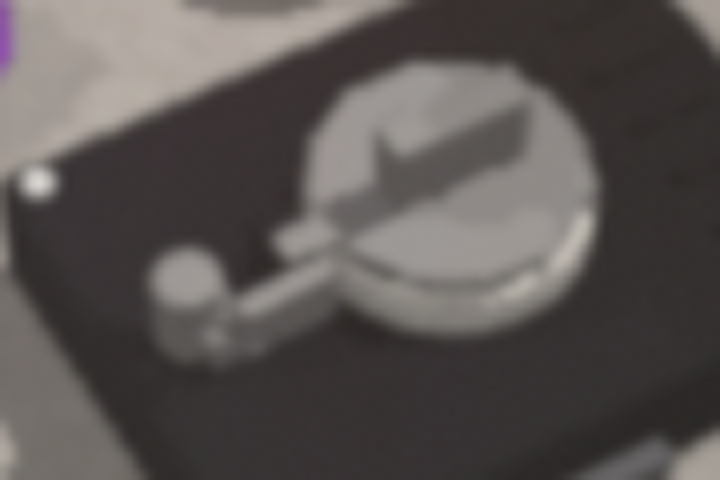

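The crop shows the cap, with a blade attached beside the ear that blocks its counter-clockwise travel. Cap top is at z≈0.083 and the blade at ≈0.075. Moving towards the catch with the fingers shut.

>>> apply_moves --increments '[{"xyz":[-178,305,20],"rotation":[0,0,60],"grip":255},{"xyz":[-178,305,20],"rotation":[0,0,60],"grip":255},{"xyz":[-178,305,20],"rotation":[0,0,60],"grip":255},{"xyz":[-178,305,20],"rotation":[0,0,60],"grip":255},{"xyz":[-178,305,20],"rotation":[0,0,60],"grip":255}]' --squeeze 20

```text
time: 0.72
ee_pos: [0.4256, 0.3308, 0.2123]
eef_rot: [0.993, 0.121, -0.0, 0.0]
ft_force: [1.3, 0.6, 0.2]
width: 0.0448
```

```bash
python3 -c "
from go import *
inc([.4447,-.0304,.13],-94.1)"
```

```text
t0.72 p [0.4256 0.3308 0.2123] yaw 13.94 tilt [-0.0004 -0.001 ] F [1.3283 0.5836 0.2161] T [-0.0188  0.0083 -0.011 ] w 0.0448 q [-0.93  0.15  0.21  1.73 -0.03  1.27 -0.47]
-> [0.4447, -0.0304, 0.13] -94.1 xyz mm [-68.5 355.1  82.6] rot deg [  0.07  -0.02 108.04] |rot|108.0
```

>>> apply_moves --increments '[{"xyz":[-68,355,40],"rotation":[0,0,55],"grip":255},{"xyz":[-68,355,40],"rotation":[0,0,55],"grip":255},{"xyz":[-68,355,40],"rotation":[0,0,55],"grip":255},{"xyz":[-68,355,40],"rotation":[0,0,55],"grip":255},{"xyz":[-68,355,40],"rotation":[0,0,55],"grip":255}]'

```text
time: 1.35
ee_pos: [0.4418, 0.0206, 0.1782]
eef_rot: [0.94, -0.34, -0.0, 0.0]
ft_force: [1.9, -0.2, 0.0]
width: 0.0016
```

```bash
python3 -c "
from go import *
inc([.4447,-.0304,.13],-94.1)"
```

```text
t1.35 p [0.4418 0.0206 0.1782] yaw -39.76 tilt [-0.0003 -0.0006] F [ 1.9281 -0.1983  0.02  ] T [-0.0844  0.0611  0.0247] w 0.0016 q [-0.65 -0.06  0.49  2.01  0.03  1.19 -0.87]
-> [0.4447, -0.0304, 0.13] -94.1 xyz mm [34.8 37.3 48.2] rot deg [ 0.03 -0.03 54.34] |rot|54.3
```

>>> apply_moves --increments '[{"xyz":[35,37,48],"rotation":[0,0,54],"grip":255},{"xyz":[35,37,48],"rotation":[0,0,54],"grip":255},{"xyz":[35,37,48],"rotation":[0,0,54],"grip":255},{"xyz":[35,37,48],"rotation":[0,0,54],"grip":255},{"xyz":[35,37,48],"rotation":[0,0,54],"grip":255}]'

```text
time: 1.98
ee_pos: [0.4448, -0.0303, 0.13]
eef_rot: [-0.685, 0.728, 0.0, -0.001]
ft_force: [0.8, 0.5, 0.3]
width: 0.0004
```

```bash
python3 -c "
from go import *
inc([.4447,-.0304,.092],-94.1)"
```

```text
t1.98 p [ 0.4448 -0.0303  0.13  ] yaw -93.49 tilt [-0.0008 -0.0007] F [0.78   0.4577 0.288 ] T [-0.0176  0.2098 -0.0091] w 0.0004 q [-0.59  0.    0.56  2.06 -0.    1.08 -1.66]
-> [0.4447, -0.0304, 0.092] -94.1 xyz mm [ 0.1  0.  38. ] rot deg [ 0.04 -0.04  0.61] |rot|0.6
```

>>> apply_moves --increments '[{"xyz":[0,0,15],"rotation":[0,0,0.6],"grip":255},{"xyz":[0,0,30],"rotation":[0,0,0.6],"grip":255},{"xyz":[0,0,35],"rotation":[0,0,0.6],"grip":255},{"xyz":[0,0,35],"rotation":[0,0,0.6],"grip":255}]'

```text
time: 2.48
ee_pos: [0.4443, -0.0305, 0.0944]
eef_rot: [-0.682, 0.732, 0.0, -0.001]
ft_force: [-0.6, 0.1, 0.6]
width: 0.0007
```

```bash
python3 -c "
from go import *
from bench import viewer
import cv2
show()
c=viewer.camera('side')['img'];t=viewer.camera('top')['img']
o=np.zeros((500,800,3),np.uint8)
o[:,:500]=cv2.resize(c[170:270,260:360],None,fx=5,fy=5,interpolation=2);o[:300,500:]=cv2.resize(t[150:250,285:385],None,fx=3,fy=3)
cv2.imwrite('pics/press.png',o)"
```

```text
t2.48 p [ 0.4443 -0.0305  0.0944] yaw -94.03 tilt [-0.0021 -0.0012] F [-0.6404  0.1263  0.5623] T [-0.0485  0.1526 -0.0283] w 0.0007 q [-0.58  0.06  0.56  2.1  -0.04  0.99 -1.63]
```

View pics/press.png

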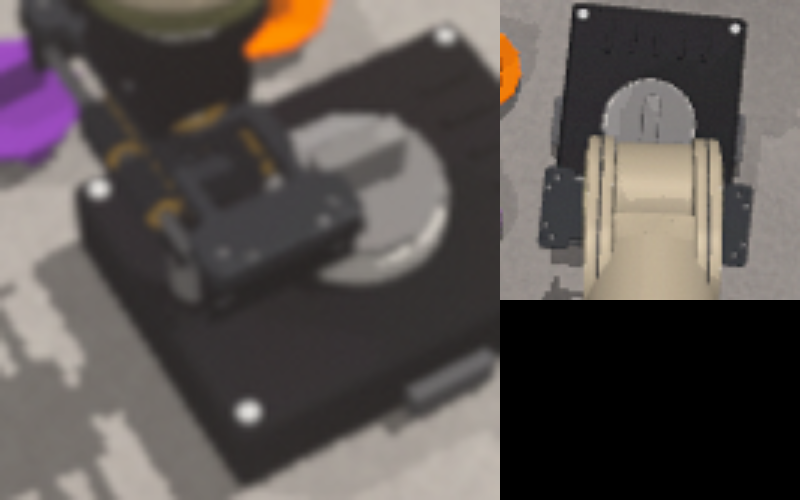

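The side view shows the closed fingertips just over the cap and clear of the insert. Pressing in small steps.

>>> apply_moves --increments '[{"xyz":[0,0,3],"rotation":[0,0,0],"grip":255},{"xyz":[0,0,5],"rotation":[0,0,0],"grip":255},{"xyz":[0,0,7],"rotation":[0,0,0],"grip":255},{"xyz":[0,0,8],"rotation":[0,0,0],"grip":255}]'

```text
time: 3.08
ee_pos: [0.4451, -0.0303, 0.0872]
eef_rot: [-0.682, 0.732, -0.0, -0.0]
ft_force: [-0.3, 0.7, 3.5]
width: 0.0006
```

```bash
python3 -c "
from go import *
show()"
```

```text
t3.08 p [ 0.4451 -0.0303  0.0872] yaw -94.05 tilt [-0.0003 -0.0007] F [-0.3033  0.6605  3.4674] T [-0.0142  0.3363  0.0351] w 0.0006 q [-0.58  0.07  0.57  2.11 -0.05  0.97 -1.63]
```

Contact shows the catch's 3.5 N. Continuing towards the bottom stop.

>>> apply_moves --increments '[{"xyz":[0,0,2],"rotation":[0,0,0],"grip":255},{"xyz":[0,0,4],"rotation":[0,0,0],"grip":255},{"xyz":[0,0,5.5],"rotation":[0,0,0],"grip":255},{"xyz":[0,0,5.5],"rotation":[0,0,0],"grip":255}]'

```text
time: 3.58
ee_pos: [0.445, -0.0304, 0.0815]
eef_rot: [-0.682, 0.732, -0.0, -0.0]
ft_force: [0.5, -0.3, -0.3]
width: 0.0004
```

>>> apply_moves --increments '[{"xyz":[0,0,1],"rotation":[0,0,0],"grip":255}]'

```text
time: 3.7
ee_pos: [0.4451, -0.0304, 0.0806]
eef_rot: [-0.682, 0.732, -0.0, -0.0]
ft_force: [-1.4, 0.1, 2.6]
width: 0.0002
```

>>> apply_moves --increments '[{"xyz":[0,0,1],"rotation":[0,0,0],"grip":255}]'

```text
time: 3.82
ee_pos: [0.445, -0.0304, 0.0799]
eef_rot: [-0.682, 0.732, 0.0, -0.0]
ft_force: [-6.9, -0.4, 18.9]
width: -0.0
```

>>> apply_moves --increments '[{"xyz":[0,0,1],"rotation":[0,0,0],"grip":255}]'

```text
time: 3.95
ee_pos: [0.445, -0.0303, 0.0797]
eef_rot: [-0.682, 0.732, 0.0, -0.0]
ft_force: [-9.7, -0.6, 24.4]
width: 0.0006
```

The catch is on its bottom stop: 24 N, tip at z=0.0717, which is the expected 0.072. Retreating upward.

>>> apply_moves --increments '[{"xyz":[0,0,-20],"rotation":[0,0,0],"grip":255},{"xyz":[0,0,-50],"rotation":[0,0,0],"grip":120},{"xyz":[0,0,-70],"rotation":[0,0,0],"grip":60},{"xyz":[0,0,-70],"rotation":[0,0,0],"grip":60}]'

```text
time: 4.45
ee_pos: [0.4459, -0.0302, 0.1506]
eef_rot: [-0.682, 0.732, -0.0, 0.001]
ft_force: [-1.1, -0.4, -0.1]
width: 0.0225
```

```bash
python3 -c "
from go import *
inc([.5395,-.0372,.15],-94.1)
from bench import viewer
import cv2,pickle
s=viewer.camera('side');pickle.dump(s,open('side1.pkl','wb'))
from h import *
P=cloud(s);uv=proj(s,[[.4447,-.0304,.073]])[0].round().astype(int);print(uv)
print((P[uv[1]-4:uv[1]+5,uv[0]-5:uv[0]+6,2]*1000).round(0))
t=viewer.camera('top')['img']
o=np.zeros((500,800,3),np.uint8)
o[:,:500]=cv2.resize(s['img'][170:270,260:360],None,fx=5,fy=5,interpolation=2);o[:300,500:]=cv2.resize(t[150:250,285:385],None,fx=3,fy=3)
cv2.imwrite('pics/pressed.png',o)"
```

```text
t4.45 p [ 0.4459 -0.0302  0.1506] yaw -94.06 tilt [0.0012 0.0009] F [-1.144  -0.4318 -0.0943] T [-0.056   0.1993  0.0132] w 0.0225 q [-0.59 -0.02  0.56  2.04  0.01  1.12 -1.68]
-> [0.5395, -0.0372, 0.15] -94.1 xyz mm [  0.3 -93.9   0.7] rot deg [-0.06  0.05  0.04] |rot|0.1
[298 222]
[[ 54.  52.  54.  53.  52.  54.  54.  52.  55. 216.  64.]
 [ 50.  52.  53.  73.  72.  74.  75.  75.  73.  53.  60.]
 [ 53.  52.  74.  76.  75.  75.  74.  73.  75.  74.  56.]
 [ 51.  50.  70.  73.  75.  75.  74.  74.  75.  74.  54.]
 [ 50.  72.  76.  76.  74.  74.  73.  74.  75.  74.  51.]
 [ 51.  69.  72.  75.  73.  75.  74.  74.  73.  76.  57.]
 [ 53.  60.  74.  75.  74.  73.  75.  75.  75.  72.  57.]
 [ 51.  51.  68.  71.  70.  74.  74.  72.  69.  70.  57.]
 [ 52.  53.  65.  68.  68.  69.  70.  67.  66.  62.  62.]]
```

View pics/pressed.png

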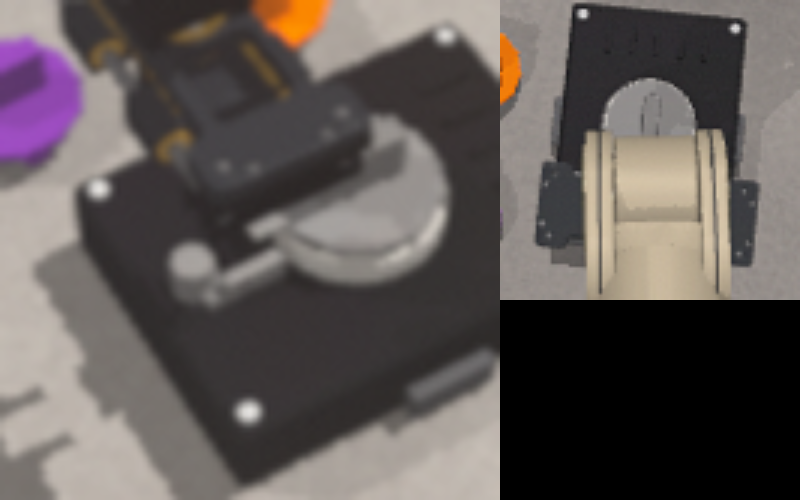

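The cap is now 10 mm lower in the depth image (84→74 mm), with the blade down too. Moving over the bar with the jaws open.

>>> apply_moves --increments '[{"xyz":[0,-47,0],"rotation":[0,0,0],"grip":60},{"xyz":[0.3,-94,0],"rotation":[0,0,0],"grip":60},{"xyz":[0.3,-94,0],"rotation":[0,0,0],"grip":60},{"xyz":[0.3,-94,20],"rotation":[0,0,0],"grip":60},{"xyz":[0.3,-94,30],"rotation":[0,0,0],"grip":60}]'

```text
time: 5.18
ee_pos: [0.537, -0.0374, 0.1171]
eef_rot: [-0.682, 0.732, 0.001, -0.002]
ft_force: [0.6, 0.7, -0.0]
width: 0.0659
```

```bash
python3 -c "
from go import *
inc([.5395,-.0372,.088],-94.1)
from bench import viewer
import cv2,pickle
s=viewer.camera('side')
cv2.imwrite('pics/over.png',cv2.resize(s['img'][150:270,260:400],None,fx=5,fy=5,interpolation=2))"
```

```text
t5.17 p [ 0.537  -0.0374  0.1171] yaw -94.07 tilt [-0.0045 -0.0002] F [ 0.575   0.6593 -0.0016] T [-0.0532  0.2026  0.0114] w 0.0659 q [-0.53  0.27  0.6   1.85 -0.17  1.08 -1.51]
-> [0.5395, -0.0372, 0.088] -94.1 xyz mm [-0.4 -2.6 29.1] rot deg [ 0.26 -0.03  0.03] |rot|0.3
```

View pics/over.png

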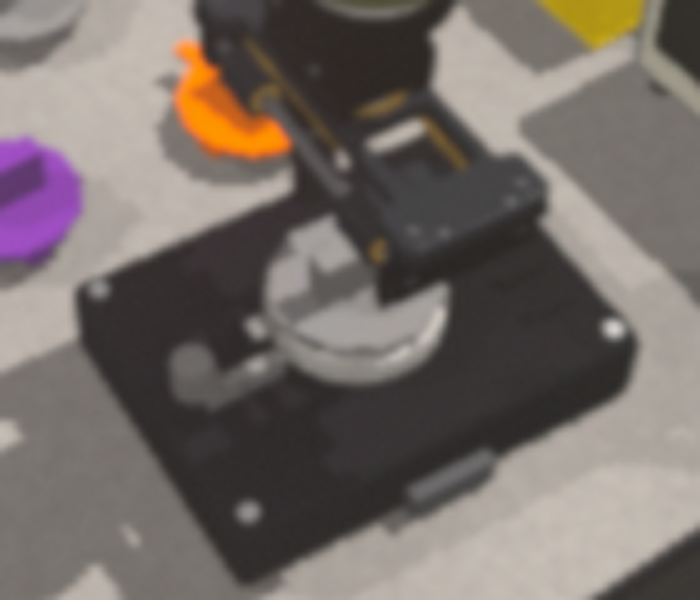

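The jaws straddle the bar. Descending the remaining 29 mm.

>>> apply_moves --increments '[{"xyz":[-0.4,-2.5,15],"rotation":[0.2,0,0],"grip":60},{"xyz":[-0.4,-2.5,25],"rotation":[0.2,0,0],"grip":60},{"xyz":[-0.4,-2.5,29],"rotation":[0.2,0,0],"grip":60},{"xyz":[-0.4,-2.5,29],"rotation":[0.2,0,0],"grip":60},{"xyz":[-0.4,-2.5,29],"rotation":[0.2,0,0],"grip":60}]'

```text
time: 5.85
ee_pos: [0.5393, -0.0371, 0.0878]
eef_rot: [-0.682, 0.732, 0.0, -0.001]
ft_force: [-1.1, -0.1, -0.8]
width: 0.0663
```

```bash
python3 -c "
from go import *
inc([.5395,-.0372,.088],-94.1)"
```

```text
t5.85 p [ 0.5393 -0.0371  0.0878] yaw -94.07 tilt [-0.0011 -0.0004] F [-1.1403 -0.0923 -0.8211] T [0.0041 0.233  0.0272] w 0.0663 q [-0.52  0.31  0.59  1.88 -0.2   1.02 -1.49]
-> [0.5395, -0.0372, 0.088] -94.1 xyz mm [ 0.1 -0.2 -0.2] rot deg [ 0.06 -0.03  0.03] |rot|0.1
```

>>> apply_moves --increments '[{"xyz":[0,0,0],"rotation":[0,0,0],"grip":255},{"xyz":[0,0,0],"rotation":[0,0,0],"grip":255},{"xyz":[0,0,0],"rotation":[0,0,0],"grip":255},{"xyz":[0,0,0],"rotation":[0,0,0],"grip":255},{"xyz":[0,0,0],"rotation":[0,0,0],"grip":255}]' --squeeze 10

```text
time: 6.48
ee_pos: [0.5393, -0.0371, 0.0878]
eef_rot: [-0.682, 0.732, 0.0, -0.001]
ft_force: [0.1, -0.7, -0.3]
width: 0.0244
```

>>> apply_moves --increments '[{"xyz":[0,0,0],"rotation":[0,0,0],"grip":255},{"xyz":[0,0,0],"rotation":[0,0,0],"grip":255}]'

```text
time: 6.72
ee_pos: [0.5394, -0.0358, 0.0878]
eef_rot: [-0.682, 0.731, 0.001, -0.0]
ft_force: [-0.2, 6.2, 0.4]
width: 0.0155
```

```bash
python3 -c "
from go import *
show()"
```

```text
t6.72 p [ 0.5394 -0.0358  0.0878] yaw -94.01 tilt [-0.0011  0.001 ] F [-0.1924  6.1747  0.4397] T [ 1.1622  0.1534 -0.0388] w 0.0155 q [-0.52  0.31  0.59  1.88 -0.2   1.02 -1.49]
```

>>> apply_moves --increments '[{"xyz":[0,0,0],"rotation":[0,0,0],"grip":255}]' --squeeze 25

```text
time: 6.85
ee_pos: [0.5394, -0.0357, 0.0878]
eef_rot: [-0.682, 0.731, 0.001, -0.0]
ft_force: [-0.7, 0.8, 0.5]
width: 0.0156
```

>>> apply_moves --increments '[{"xyz":[0,0,0],"rotation":[0,0,0],"grip":255}]'

```text
time: 6.98
ee_pos: [0.5394, -0.0357, 0.0878]
eef_rot: [-0.682, 0.731, 0.001, -0.0]
ft_force: [-0.5, 2.5, 1.0]
width: 0.0156
```

```bash
python3 -c "
from go import *
show()"
```

```text
t6.97 p [ 0.5394 -0.0357  0.0878] yaw -93.99 tilt [-0.0011  0.0008] F [-0.4808  2.4903  1.047 ] T [ 0.3465  0.1382 -0.0074] w 0.0156 q [-0.52  0.31  0.59  1.88 -0.2   1.02 -1.49]
```

Gripped on the bar: width 15.6 mm and forces small after re-basing. Starting the counter-clockwise twist (about tool −z).

>>> apply_moves --increments '[{"xyz":[0,0,0],"rotation":[0,0,-2],"grip":255},{"xyz":[0,0,0],"rotation":[0,0,-5],"grip":255},{"xyz":[0,0,0],"rotation":[0,0,-8],"grip":255}]'

```text
time: 7.35
ee_pos: [0.5393, -0.0364, 0.0878]
eef_rot: [0.732, -0.681, -0.0, 0.0]
ft_force: [0.1, 0.0, -0.3]
width: 0.0157
```

```bash
python3 -c "
from go import *
show()"
```

```text
t7.35 p [ 0.5393 -0.0364  0.0878] yaw -85.85 tilt [-0.0011  0.0002] F [ 0.0521  0.0243 -0.3311] T [-0.1184  0.1236 -0.1192] w 0.0157 q [-0.5   0.3   0.56  1.87 -0.19  1.02 -1.36]
```

Turning freely past the 2° block at 0.12 N m.

>>> apply_moves --increments '[{"xyz":[0,0,0],"rotation":[0,0,-5],"grip":255},{"xyz":[0,0,0],"rotation":[0,0,-10],"grip":255},{"xyz":[0,0,0],"rotation":[0,0,-15],"grip":255},{"xyz":[0,0,0],"rotation":[0,0,-20],"grip":255}]'

```text
time: 7.85
ee_pos: [0.5393, -0.0373, 0.0878]
eef_rot: [0.84, -0.542, -0.0, 0.001]
ft_force: [0.2, -0.3, 0.3]
width: 0.016
```

```bash
python3 -c "
from go import *
show()"
```

```text
t7.85 p [ 0.5393 -0.0373  0.0878] yaw -65.65 tilt [-0.001  -0.0006] F [ 0.2404 -0.3198  0.2532] T [-0.2081  0.1089 -0.1203] w 0.0160 q [-0.45  0.3   0.5   1.87 -0.17  1.02 -1.02]
```

>>> apply_moves --increments '[{"xyz":[0,0,0],"rotation":[0,0,-5],"grip":255},{"xyz":[0,0,0],"rotation":[0,0,-10],"grip":255},{"xyz":[0,0,0],"rotation":[0,0,-14],"grip":255}]'

```text
time: 8.22
ee_pos: [0.5393, -0.0381, 0.0878]
eef_rot: [0.901, -0.434, -0.0, 0.001]
ft_force: [-0.2, -0.9, 1.3]
width: 0.0159
```

```bash
python3 -c "
from go import *
show()"
```

```text
t8.22 p [ 0.5393 -0.0381  0.0878] yaw -51.48 tilt [-0.0009 -0.0013] F [-0.186  -0.924   1.3006] T [-0.2285  0.1886 -0.1361] w 0.0159 q [-0.42  0.29  0.47  1.87 -0.15  1.01 -0.79]
```

>>> apply_moves --increments '[{"xyz":[-0.8,-0.6,0],"rotation":[0,0,-2.5],"grip":255},{"xyz":[-0.8,-0.6,0],"rotation":[0,0,-5],"grip":255}]'

```text
time: 8.48
ee_pos: [0.5392, -0.0383, 0.0879]
eef_rot: [0.919, -0.394, 0.0, 0.001]
ft_force: [0.3, -1.1, 2.3]
width: 0.0159
```

```bash
python3 -c "
from go import *
show()"
```

```text
t8.47 p [ 0.5392 -0.0383  0.0879] yaw -46.39 tilt [-0.0009 -0.0023] F [ 0.2661 -1.0881  2.3226] T [-0.2757  0.3229 -0.1438] w 0.0159 q [-0.41  0.29  0.45  1.87 -0.15  1.01 -0.7 ]
```

>>> apply_moves --increments '[{"xyz":[0,0,0],"rotation":[0,0,-1.2],"grip":255},{"xyz":[0,0,0],"rotation":[0,0,-2.5],"grip":255}]'

```text
time: 8.72
ee_pos: [0.5392, -0.0385, 0.088]
eef_rot: [0.928, -0.373, 0.0, 0.001]
ft_force: [-0.4, 1.5, 1.6]
width: 0.0156
```

```bash
python3 -c "
from go import *
show()"
```

```text
t8.72 p [ 0.5392 -0.0385  0.088 ] yaw -43.83 tilt [-0.0009 -0.0024] F [-0.3817  1.5228  1.5523] T [ 0.2177  0.2782 -0.2405] w 0.0156 q [-0.4   0.29  0.45  1.87 -0.14  1.01 -0.66]
```

>>> apply_moves --increments '[{"xyz":[0,0,0],"rotation":[0,0,-1],"grip":255},{"xyz":[0,0,0],"rotation":[0,0,-2],"grip":255}]'

```text
time: 8.98
ee_pos: [0.5396, -0.0378, 0.0881]
eef_rot: [0.934, -0.356, 0.0, 0.001]
ft_force: [1.5, 4.5, 0.8]
width: 0.0161
```

```bash
python3 -c "
from go import *
show()"
```

```text
t8.97 p [ 0.5396 -0.0378  0.0881] yaw -41.74 tilt [ 0.0001 -0.0016] F [1.4525 4.4536 0.769 ] T [ 0.9024 -0.3153 -0.2734] w 0.0161 q [-0.4   0.29  0.44  1.87 -0.14  1.01 -0.63]
```

>>> apply_moves --increments '[{"xyz":[0,0,0],"rotation":[0,0,-1],"grip":255},{"xyz":[0,0,0],"rotation":[0,0,-2],"grip":255}]'

```text
time: 9.22
ee_pos: [0.5401, -0.037, 0.0882]
eef_rot: [0.941, -0.339, 0.001, 0.0]
ft_force: [2.5, 6.0, 0.2]
width: 0.0158
```

```bash
python3 -c "
from go import *
show()"
```

```text
t9.22 p [ 0.5401 -0.037   0.0882] yaw -39.65 tilt [ 0.001  -0.0008] F [2.538  5.9966 0.1509] T [ 1.3164 -0.6811 -0.4049] w 0.0158 q [-0.39  0.29  0.43  1.87 -0.14  1.01 -0.59]
```

The torque has risen to 0.40 N m, with a 6.5 N side force along the direction in which a stop pushes the lug at ~138°. That is the end stop, at about 8 N on the lug. I'll let it relax and re-centre before backing off.

>>> apply_moves --increments '[{"xyz":[0,0,0],"rotation":[0,0,0],"grip":255},{"xyz":[-0.5,-0.6,0],"rotation":[0,0,0],"grip":255}]'

```text
time: 9.48
ee_pos: [0.5403, -0.0365, 0.0883]
eef_rot: [0.941, -0.339, 0.001, 0.0]
ft_force: [2.4, 1.3, -0.0]
width: 0.0161
```

```bash
python3 -c "
from go import *
show();inc([.54,-.0362,.088],-40)"
```

```text
t9.47 p [ 0.5403 -0.0365  0.0883] yaw -39.63 tilt [ 0.0015 -0.0014] F [ 2.4071  1.3066 -0.0355] T [ 0.0798 -0.4769 -0.1856] w 0.0161 q [-0.39  0.29  0.43  1.87 -0.14  1.01 -0.59]
t9.47 p [ 0.5403 -0.0365  0.0883] yaw -39.63 tilt [ 0.0015 -0.0014] F [ 2.4071  1.3066 -0.0355] T [ 0.0798 -0.4769 -0.1856] w 0.0161 q [-0.39  0.29  0.43  1.87 -0.14  1.01 -0.59]
-> [0.54, -0.0362, 0.088] -40 xyz mm [-0.4 -0.   0.3] rot deg [ 0.   -0.12  0.36] |rot|0.4
```

>>> apply_moves --increments '[{"xyz":[0,0,0],"rotation":[0,0,-1],"grip":255},{"xyz":[0,0,0],"rotation":[0,0,-2],"grip":255}]'

```text
time: 9.72
ee_pos: [0.5407, -0.0358, 0.0883]
eef_rot: [0.947, -0.322, 0.001, -0.0]
ft_force: [4.2, 4.1, -0.8]
width: 0.016
```

```bash
python3 -c "
from go import *
show()"
```

```text
t9.72 p [ 0.5407 -0.0358  0.0883] yaw -37.54 tilt [ 0.0023 -0.0005] F [ 4.169   4.0608 -0.8076] T [ 1.2054 -0.8739 -0.3772] w 0.0160 q [-0.39  0.29  0.43  1.87 -0.14  1.01 -0.56]
```

It pivots about the lug again with the force along the stop normal (5.9 N, 0.38 N m), so this is the end stop at about 54°. Backing off about 2.5° and re-centring.

```bash
python3 -c "
from go import *
inc([.54,-.0362,.088],-42)"
```

```text
t9.72 p [ 0.5407 -0.0358  0.0883] yaw -37.54 tilt [ 0.0023 -0.0005] F [ 4.169   4.0608 -0.8076] T [ 1.2054 -0.8739 -0.3772] w 0.0160 q [-0.39  0.29  0.43  1.87 -0.14  1.01 -0.56]
-> [0.54, -0.0362, 0.088] -42 xyz mm [-0.3  0.8  0.3] rot deg [-0.06 -0.12  4.46] |rot|4.5
```

>>> apply_moves --increments '[{"xyz":[-0.2,0.4,0],"rotation":[0,-0.1,2],"grip":255},{"xyz":[-0.3,0.8,0],"rotation":[0,-0.1,4],"grip":255},{"xyz":[-0.3,0.8,0],"rotation":[0,-0.1,4.5],"grip":255},{"xyz":[-0.3,0.8,0],"rotation":[0,-0.1,4.5],"grip":255}]'

```text
time: 10.22
ee_pos: [0.5401, -0.0367, 0.0885]
eef_rot: [0.933, -0.359, 0.001, -0.0]
ft_force: [2.0, -0.5, 4.1]
width: 0.016
```

```bash
python3 -c "
from go import *
inc([.54,-.0362,.088],-42)"
```

```text
t10.22 p [ 0.5401 -0.0367  0.0885] yaw -42.04 tilt [0.0013 0.0001] F [ 1.9843 -0.5167  4.0843] T [-0.1272 -0.4796  0.0529] w 0.0160 q [-0.4   0.29  0.44  1.87 -0.14  1.01 -0.63]
-> [0.54, -0.0362, 0.088] -42 xyz mm [-0.4 -0.3  0.5] rot deg [-0.06 -0.05 -0.04] |rot|0.1
```

The spring now pushes the hand up with 4 N, which suggests the lugs are clear. Test lift of 2 mm.

>>> apply_moves --increments '[{"xyz":[-0.3,-0.2,-1],"rotation":[0,0,0],"grip":255},{"xyz":[-0.3,-0.2,-2],"rotation":[0,0,0],"grip":255}]'

```text
time: 10.48
ee_pos: [0.5399, -0.0366, 0.0904]
eef_rot: [0.933, -0.359, 0.001, -0.0]
ft_force: [2.9, -0.4, 0.9]
width: 0.016
```

```bash
python3 -c "
from go import *
show()"
```

```text
t10.47 p [ 0.5399 -0.0366  0.0904] yaw -42.05 tilt [ 0.001  -0.0002] F [ 2.8647 -0.3725  0.8555] T [-0.2124 -0.3679  0.0145] w 0.0160 q [-0.4   0.29  0.44  1.87 -0.14  1.02 -0.63]
```

>>> apply_moves --increments '[{"xyz":[-0.2,0,-1],"rotation":[0,0,0],"grip":255},{"xyz":[-0.2,0,-2],"rotation":[0,0,0],"grip":255}]'

```text
time: 10.72
ee_pos: [0.539, -0.0365, 0.092]
eef_rot: [0.933, -0.359, -0.0, 0.0]
ft_force: [1.0, 0.3, -3.0]
width: 0.0159
```

```bash
python3 -c "
from go import *
show()"
```

```text
t10.72 p [ 0.539  -0.0365  0.092 ] yaw -42.05 tilt [-0.0006 -0.0003] F [ 1.0016  0.327  -3.0134] T [-0.0047 -0.0521  0.0009] w 0.0159 q [-0.4   0.28  0.44  1.87 -0.14  1.02 -0.64]
```

>>> apply_moves --increments '[{"xyz":[0,0,-1],"rotation":[0,0,0],"grip":255},{"xyz":[0,0,-2],"rotation":[0,0,0],"grip":255}]'

```text
time: 10.98
ee_pos: [0.5384, -0.0363, 0.0936]
eef_rot: [0.933, -0.359, -0.001, 0.0]
ft_force: [1.0, 0.7, -3.3]
width: 0.0159
```

```bash
python3 -c "
from go import *
show()
from bench import viewer
import cv2
s=viewer.camera('side')
cv2.imwrite('pics/lift.png',cv2.resize(s['img'][150:270,260:400],None,fx=5,fy=5,interpolation=2))"
```

```text
t10.97 p [ 0.5384 -0.0363  0.0936] yaw -42.04 tilt [-0.0019 -0.0002] F [ 1.0141  0.6656 -3.2906] T [ 0.1082 -0.028  -0.0556] w 0.0159 q [-0.4   0.28  0.44  1.87 -0.14  1.03 -0.64]
```

View pics/lift.png

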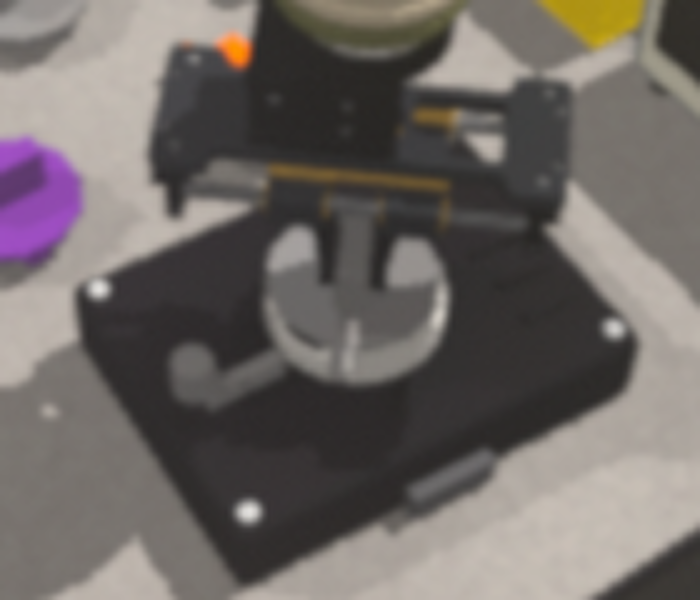

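Free lift: Fz is steady at −3.3 N (insert weight), and the picture shows the ear turned past the catch with the insert held squarely. Lifting on up, out of the ring.

>>> apply_moves --increments '[{"xyz":[0.7,-0.7,-2],"rotation":[0,0,0],"grip":255},{"xyz":[0.9,-0.8,-5],"rotation":[0,0,0],"grip":255},{"xyz":[0.9,-0.8,-8],"rotation":[0,0,0],"grip":255},{"xyz":[0.9,-0.8,-12],"rotation":[0,0,0],"grip":255},{"xyz":[0.9,-0.8,-16],"rotation":[0,0,0],"grip":255}]'

```text
time: 11.65
ee_pos: [0.5398, -0.0364, 0.1101]
eef_rot: [0.933, -0.359, -0.001, 0.0]
ft_force: [0.7, -0.7, -2.0]
width: 0.0159
```

```bash
python3 -c "
from go import *
show()"
```

```text
t11.65 p [ 0.5398 -0.0364  0.1101] yaw -42.05 tilt [-0.0015 -0.0002] F [ 0.6946 -0.7149 -2.0386] T [-0.0637  0.0854  0.0135] w 0.0159 q [-0.4   0.26  0.44  1.85 -0.13  1.06 -0.64]
```

>>> apply_moves --increments '[{"xyz":[0,0,-15],"rotation":[0,0,0],"grip":255},{"xyz":[0,0,-35],"rotation":[0,0,0],"grip":255},{"xyz":[0,0,-55],"rotation":[0,0,0],"grip":255},{"xyz":[0,0,-60],"rotation":[0,0,0],"grip":255},{"xyz":[0,0,-60],"rotation":[0,0,0],"grip":255}]'

```text
time: 12.28
ee_pos: [0.5399, -0.0363, 0.1703]
eef_rot: [0.933, -0.359, -0.0, 0.0]
ft_force: [0.5, 1.1, -3.3]
width: 0.0158
```

```bash
python3 -c "
from go import *
inc([.5465,-.3098,.17],-42)"
```

```text
t12.28 p [ 0.5399 -0.0363  0.1703] yaw -42.04 tilt [-0.001 -0.   ] F [ 0.5012  1.1414 -3.3002] T [-0.0531  0.0748  0.0041] w 0.0158 q [-0.42  0.2   0.45  1.79 -0.09  1.18 -0.67]
-> [0.5465, -0.3098, 0.17] -42 xyz mm [188.  198.7   0.3] rot deg [ 0.04  0.04 -0.04] |rot|0.1
```

>>> apply_moves --increments '[{"xyz":[15,16,0],"rotation":[0,0,0],"grip":255},{"xyz":[40,42,0],"rotation":[0,0,0],"grip":255},{"xyz":[68,72,0],"rotation":[0,0,0],"grip":255},{"xyz":[96,101,0],"rotation":[0,0,0],"grip":255},{"xyz":[120,127,0],"rotation":[0,0,0],"grip":255}]'

```text
time: 12.9
ee_pos: [0.5434, -0.2124, 0.1694]
eef_rot: [0.933, -0.359, -0.001, 0.0]
ft_force: [0.8, -0.1, -3.8]
width: 0.0155
```

>>> apply_moves --increments '[{"xyz":[30,30,0],"rotation":[0,0,0],"grip":255},{"xyz":[55,57,0],"rotation":[0,0,0],"grip":255},{"xyz":[67,71,0],"rotation":[0,0,0],"grip":255},{"xyz":[67,71,0],"rotation":[0,0,0],"grip":255}]'

```text
time: 13.4
ee_pos: [0.5449, -0.3108, 0.1687]
eef_rot: [0.933, -0.36, -0.002, 0.001]
ft_force: [-0.0, 0.5, -3.5]
width: 0.0158
```

```bash
python3 -c "
from go import *
inc([.5465,-.3098,.06],-42)
from bench import viewer
import cv2,pickle
s=viewer.camera('side');t=viewer.camera('top');pickle.dump(s,open('side2.pkl','wb'));
o=np.zeros((600,800,3),np.uint8)
o[:400,:640]=s['img'];o[400:,:320]=t['img'][100:300,250:570]
cv2.imwrite('pics/tray1.png',o)"
```

```text
t13.40 p [ 0.5449 -0.3108  0.1687] yaw -42.18 tilt [-0.0037 -0.0001] F [-0.0474  0.4521 -3.5162] T [-0.0714  0.0648 -0.01  ] w 0.0158 q [-0.    0.42  0.59  1.56 -0.24  1.24 -0.11]
-> [0.5465, -0.3098, 0.06] -42 xyz mm [  0.8  -2.1 108.7] rot deg [ 0.14  0.16 -0.18] |rot|0.3
```

View pics/tray1.png

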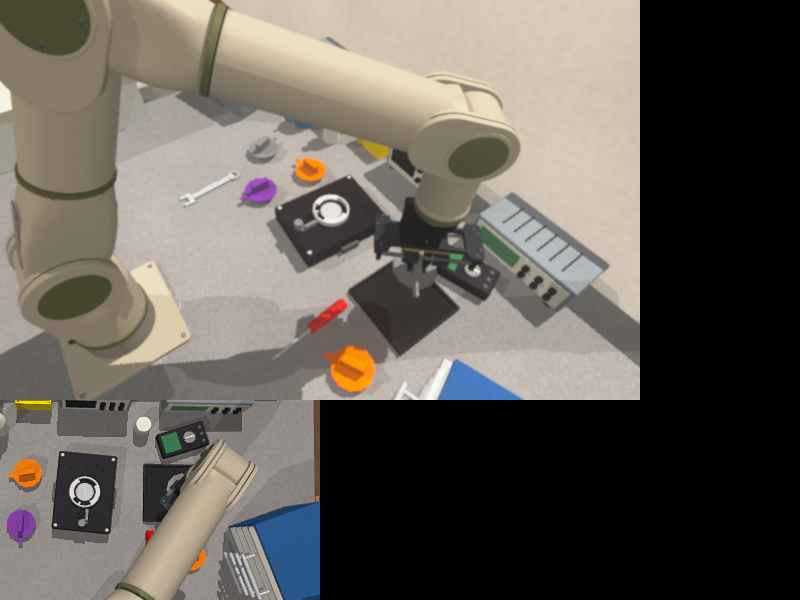

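The insert hangs upright over the tray (side px ~(412,272)) and the ring is empty at (332,210). Lowering.

>>> apply_moves --increments '[{"xyz":[0.4,-1,20],"rotation":[0.1,0.2,-0.2],"grip":255},{"xyz":[0.8,-2,50],"rotation":[0.1,0.2,-0.2],"grip":255},{"xyz":[0.8,-2,80],"rotation":[0.1,0.2,-0.2],"grip":255},{"xyz":[0.8,-2,105],"rotation":[0.1,0.2,-0.2],"grip":255},{"xyz":[0.8,-2,113],"rotation":[0.1,0.2,-0.2],"grip":255}]'

```text
time: 14.12
ee_pos: [0.5474, -0.3049, 0.0544]
eef_rot: [0.935, -0.356, -0.001, -0.001]
ft_force: [0.6, 0.5, -3.5]
width: 0.016
```

```bash
python3 -c "
from go import *
inc([.5465,-.3098,.047],-42)"
```

```text
t14.12 p [ 0.5474 -0.3049  0.0544] yaw -41.66 tilt [-0.0012  0.002 ] F [ 0.6196  0.5307 -3.4561] T [-0.0434  0.0909  0.0044] w 0.0160 q [ 0.02  0.53  0.54  1.66 -0.31  1.03 -0.07]
-> [0.5465, -0.3098, 0.047] -42 xyz mm [2.6 4.3 7.4] rot deg [-0.04  0.13  0.34] |rot|0.4
```

>>> apply_moves --increments '[{"xyz":[2.6,4.3,4],"rotation":[0,0.1,0],"grip":255},{"xyz":[2.6,4.3,7],"rotation":[0,0.1,0],"grip":255},{"xyz":[2.6,4.3,7],"rotation":[0,0.1,0],"grip":255},{"xyz":[2.6,4.3,7],"rotation":[0,0.1,0],"grip":255}]'

```text
time: 14.62
ee_pos: [0.5468, -0.3099, 0.048]
eef_rot: [0.935, -0.356, 0.0, -0.0]
ft_force: [0.5, -0.8, -2.1]
width: 0.0153
```

```bash
python3 -c "
from go import *
inc([.5465,-.3098,.043],-42)"
```

```text
t14.62 p [ 0.5468 -0.3099  0.048 ] yaw -41.66 tilt [0.001  0.0006] F [ 0.4727 -0.7518 -2.1273] T [-0.0647  0.1519  0.0027] w 0.0153 q [ 0.03  0.54  0.54  1.67 -0.32  1.02 -0.05]
-> [0.5465, -0.3098, 0.043] -42 xyz mm [-0.3  0.1  5. ] rot deg [-0.07 -0.02  0.34] |rot|0.3
```

>>> apply_moves --increments '[{"xyz":[0,0,1],"rotation":[0,0,0],"grip":255},{"xyz":[0,0,2],"rotation":[0,0,0],"grip":255},{"xyz":[0,0,3.5],"rotation":[0,0,0],"grip":255}]'

```text
time: 15.0
ee_pos: [0.5468, -0.3099, 0.0445]
eef_rot: [0.935, -0.356, 0.0, -0.0]
ft_force: [0.3, -0.3, -2.3]
width: 0.0156
```

>>> apply_moves --increments '[{"xyz":[0,0,0.6],"rotation":[0,0,0],"grip":255},{"xyz":[0,0,1.2],"rotation":[0,0,0],"grip":255}]'

```text
time: 15.25
ee_pos: [0.5468, -0.3099, 0.0432]
eef_rot: [0.935, -0.356, 0.0, -0.0]
ft_force: [0.1, -1.2, -3.2]
width: 0.0159
```

>>> apply_moves --increments '[{"xyz":[0,0,0.5],"rotation":[0,0,0],"grip":255},{"xyz":[0,0,1],"rotation":[0,0,0],"grip":255}]'

```text
time: 15.5
ee_pos: [0.5468, -0.3098, 0.0428]
eef_rot: [0.935, -0.356, 0.0, -0.001]
ft_force: [-4.6, 3.6, 9.0]
width: 0.0156
```

>>> apply_moves --increments '[{"xyz":[0,0,0.5],"rotation":[0,0,0],"grip":255},{"xyz":[0,0,0.5],"rotation":[0,0,0],"grip":255}]'

```text
time: 15.75
ee_pos: [0.5469, -0.3099, 0.0428]
eef_rot: [0.935, -0.356, 0.0, -0.001]
ft_force: [-3.8, 3.2, 6.9]
width: 0.0158
```

Floor contact at TCP z=0.0428, as predicted. Opening slowly.

>>> apply_moves --increments '[{"xyz":[0,0,0],"rotation":[0,0,0],"grip":255},{"xyz":[0,0,0],"rotation":[0,0,0],"grip":190},{"xyz":[0,0,0],"rotation":[0,0,0],"grip":150},{"xyz":[0,0,0],"rotation":[0,0,0],"grip":110},{"xyz":[0,0,0],"rotation":[0,0,0],"grip":110}]' --squeeze 10

```text
time: 16.38
ee_pos: [0.5469, -0.3099, 0.0428]
eef_rot: [0.935, -0.356, 0.0, -0.001]
ft_force: [-0.0, -0.4, 0.8]
width: 0.044
```

```bash
python3 -c "
from go import *
show()"
```

```text
t16.38 p [ 0.5469 -0.3099  0.0428] yaw -41.67 tilt [0.0014 0.0011] F [-0.0135 -0.3625  0.7574] T [-0.076   0.0942  0.0263] w 0.0440 q [ 0.04  0.55  0.53  1.67 -0.32  1.01 -0.05]
```

>>> apply_moves --increments '[{"xyz":[0,0,-10],"rotation":[0,0,0],"grip":110},{"xyz":[0,0,-30],"rotation":[0,0,0],"grip":110},{"xyz":[0,0,-70],"rotation":[0,0,0],"grip":110},{"xyz":[0,0,-120],"rotation":[0,0,0],"grip":110},{"xyz":[0,0,-150],"rotation":[0,0,0],"grip":110}]'

```text
time: 17.0
ee_pos: [0.5473, -0.3108, 0.1973]
eef_rot: [0.935, -0.356, 0.003, -0.001]
ft_force: [0.2, 0.7, -0.9]
width: 0.0492
```

```bash
python3 -c "
from go import *
inc([.45,-.1,.25],-42)"
```

```text
t17.00 p [ 0.5473 -0.3108  0.1973] yaw -41.69 tilt [ 0.0052 -0.0004] F [ 0.1762  0.6662 -0.9274] T [-0.1266  0.1216  0.0264] w 0.0492 q [-0.01  0.39  0.6   1.53 -0.23  1.28 -0.11]
-> [0.45, -0.1, 0.25] -42 xyz mm [-212.6  -92.9  -53.3] rot deg [-0.18 -0.24  0.31] |rot|0.4
```

Released without contact. Moving the arm aside to inspect.

>>> apply_moves --increments '[{"xyz":[-30,-15,-30],"rotation":[0,0,0],"grip":110},{"xyz":[-80,-35,-50],"rotation":[0,0,0],"grip":110},{"xyz":[-130,-55,-50],"rotation":[0,0,0],"grip":110},{"xyz":[-180,-80,-50],"rotation":[0,0,0],"grip":110},{"xyz":[-210,-93,-50],"rotation":[0,0,0],"grip":110}]'

```text
time: 17.62
ee_pos: [0.4513, -0.0996, 0.2483]
eef_rot: [0.935, -0.355, 0.004, -0.002]
ft_force: [0.7, -0.9, 0.1]
width: 0.0495
```

Run:
```python
from go import *
from h import *
from bench import viewer
show()
s=viewer.camera('side');t=viewer.camera('top')
o=np.zeros((600,800,3),np.uint8)
o[:400,:640]=s['img'];o[400:,:320]=t['img'][100:300,250:570]
cv2.imwrite('pics/end.png',o)
for c,n in((t,'top'),(s,'side')):
    P=cloud(c); m=(abs(P[...,0]-.547)<.09)&(abs(P[...,1]+.31)<.09)
    for lo,hi,z in((.05,.075,.06),(.022,.04,.03)):
        k=m&(P[...,2]>lo)&(P[...,2]<hi); uv=np.argwhere(k)[:,::-1]
        if len(uv): 
            W=plane(c,uv,z)[:,:2].astype(np.float32); print(n,lo,len(uv),P[k][:,2].mean(),cv2.minAreaRect(W),W.mean(0))
```

```text
t17.62 p [ 0.4513 -0.0996  0.2483] yaw -41.59 tilt [0.0077 0.0005] F [ 0.7356 -0.8613  0.1214] T [-0.1001  0.078   0.0099] w 0.0495 q [-0.37 -0.08  0.47  1.87  0.03  1.33 -0.63]
top 0.05 94 0.05928091383072236 ((0.5469900369644165, -0.3085656464099884), (0.04901772364974022, 0.016867054626345634), 49.641353607177734) [ 0.5469 -0.3085]
top 0.022 566 0.030076209299422098 ((0.5739116072654724, -0.32500743865966797), (0.18013131618499756, 0.14549261331558228), 23.738065719604492) [ 0.5459 -0.3094]
side 0.05 181 0.0607750089168122 ((0.5451878309249878, -0.31068965792655945), (0.05429636687040329, 0.01732090301811695), 47.24494552612305) [ 0.5444 -0.3107]
side 0.022 986 0.0321148172023734 ((0.5310789942741394, -0.2895764112472534), (0.105112224817276, 0.1378147155046463), 23.144332885742188) [ 0.5423 -0.3141]
```

View pics/end.png

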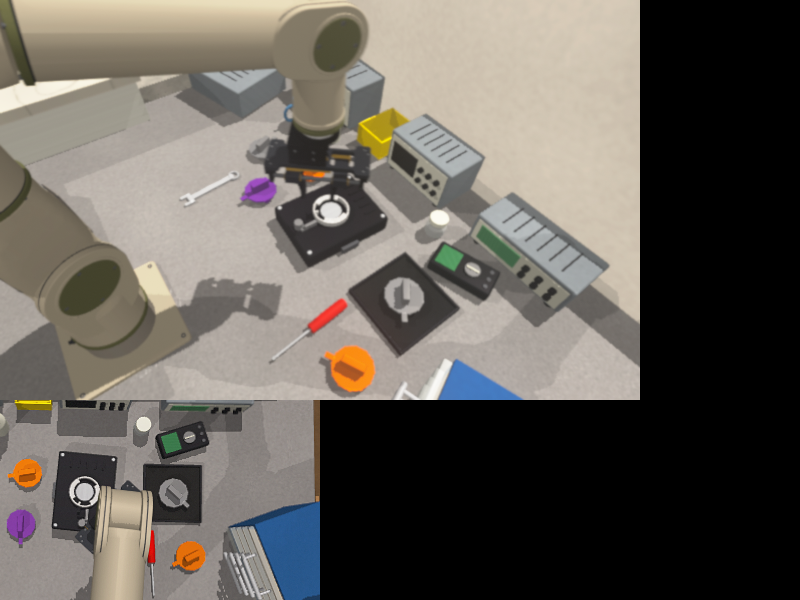

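The insert stands upright in the tray (side px (404,296)), 0.4 mm from the tray centre in the top view, with its bar top at z≈0.06. The ring is empty, the catch is down and the neighbouring objects are unmoved. Handing in.

```bash
python3 -c "
from bench import r
print(r.close_job())"
```

```text
the job is handed in; nothing more can be done
None
```

I did the job in the order asked and handed it in at about 17.7 s of the 70 s allowed. No verdict was reported.

- **Catch:** I pressed it to its bottom stop, peaking at about 24 N. The side camera's depth image showed the cap 10 mm lower afterwards.
- **Twist:** I turned the insert counter-clockwise until it met the end stop at roughly 54°. There the torque was about 0.40 N m, which is about 8 N on the lug. I then backed off about 3°. The stop angle is uncertain by a degree or two, because the insert shifted in the ring's play.
- **Lift:** It came off freely. The vertical load went from +4 N to a steady −3.3 N, which is the insert's weight.
- **Placing:** It touched the tray floor at the height I predicted, with 9 N at most, and I then released it.

**Last checks:**
- In the top view the insert stands upright, about 0.4 mm from the tray centre.
- The side view agrees to about 1 mm with its own reading of the tray. The two views differ by about 2 mm in absolute position, which is within the stated calibration.
- The ring is empty and the robot is touching nothing.
- The spare and the other objects look unmoved. The arm partly hid the spare, the mug, one orange look-alike and the bottle in those last pictures.

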